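# Fit the splined crank to the dispenser and wind it open

## Task

Draw the loose crank out of its wooden holder by its knob, stand it upright on the open worktop and let go, then take it again by its hub. Set it on the toothed shaft of the dispenser, turn it until the teeth mesh and push it fully home, then wind it clockwise (seen from above) to the stop so that the shutter is fully open, and let go. Keep the crank upright throughout and leave the salt shaker, mug and spice jar where they are.

Things in the scene. Friction and masses are not known exactly. Their poses are not given: they have to be found in the camera images.
- crank_hub (a point): Centre of the crank's round upright hub, on its axis, 31 mm above its underside. Hub 44 to 47 mm across, 62 mm tall, with a foot flange 55 mm across and 6 mm high on which the crank stands by itself. z is the hub's axis, up; +x points along the arm, which is 14 mm wide, leaves the hub 37 to 46 mm above the underside and carries the knob 85 mm from the hub's axis.
- crank: The loose crank, dark steel, 0.2 to 0.3 kg: hub, flat arm, upright wooden knob. Origin on the hub's axis at the underside, axes as crank_hub. In the underside is a 36 mm deep socket with six inward teeth, 60 degrees apart, that start 2 mm up. The grooves between them lie under the arm's direction and every 60 degrees from it.
- knob_mid (a point): Middle of the crank's wooden knob: round, 20 mm across, 46 to 90 mm above the hub's underside, free to spin about its upright axis. This point is 70 mm above the hub's underside and 85 mm from the hub's axis. Axes as crank_hub.
- dispenser: White dry-goods dispenser box, fixed to the worktop, 142 x 132 mm, with a flat steel deck 90 mm high. Origin on the worktop under the shaft's axis; -x is the front, with the shutter and a short chute; z up.
- deck_seat (a point): Where the shaft's axis meets the deck, 90 mm above the worktop. Round the shaft's foot lies a stiff black rubber ring, 25 mm in radius, its top 9 mm above the deck. The crank's foot meets it when the teeth are meshed 11 mm deep and must press it down 8 mm more, with 6 to 15 N; it stays down. Fully home, the crank's underside is 1 mm above the deck, its hub centre 32 mm above it.
- shaft_tip (a point): Top of the toothed shaft, 32 mm above the deck. Six radial teeth, 60 degrees apart, reach 15 mm from the axis, are 4.5 mm wide and end 22 mm above the deck. A round core of 9 mm radius goes on above them as a pilot to 26 mm, then a cone to 32 mm. It enters the crank's socket with 2 mm play all round and about 0.1 rad play in turn either way. This point turns with the shaft.
- spindle (a joint): Turn of the toothed shaft in rad, clockwise seen from above; 2.0 is the stop, shutter fully open (start 0 to 0.4, nearly shut). At 0 one tooth points along the dispenser's +x; at q it has turned clockwise by q. The crank meshes when its arm points along any tooth. The shaft turns stiffly (0.25 N m, 3 N at the knob) and stays where it is left.
- shutter_edge (a point): Middle of the lower edge of the aluminium shutter on the dispenser's front; it rises 25 mm as the shaft turns from 0 to the stop.
- holder_spot (a point): Point on the worktop, in the holder, where the hub's axis stands at the start. The holder is a fixed U of wooden walls 75 mm high, 8 mm thick, 62 mm apart inside, closed at the back (+x), open at the front (-x, roughly towards the robot) and above. The side walls reach from 38 mm in front of this point to 34 mm behind it. The crank's arm and knob stick out at the front.
- salt_shaker: Bystander: glass salt shaker 44 mm across, 90 mm tall; origin centre of its underside.
- mug: Bystander: mug 78 x 114 mm, 92 mm tall; origin centre of its underside.
- spice_jar: Bystander: spice jar with black cap, 41 mm across, 105 mm tall; origin centre of its underside.
- crank_knob: The crank's spinning wooden knob; origin on the knob's axis at its lower end, 46 mm above the hub's underside; its own turn means nothing.

How it is judged:
On the way, in this order (a step that is already met when the one before it is completed fails the run):
1. the crank stands upright on the worktop, out of the holder, let go (horizontal distance between crank_hub and holder_spot above 0.06 m and height (world z) of crank_hub below 0.036 m and angle between crank_hub's own z axis and vertical below 0.1 rad and contact force between the fingers and crank below 0.1 N), for 0.2 s.
2. the crank is lifted again, held by the hub and not by the knob (height (world z) of crank_hub above 0.051 m and contact force between the fingers and crank above 1 N and contact force between the fingers and crank_knob below 0.2 N), for 0.2 s.
3. the crank is meshed on the shaft and pushed fully home (z of crank_hub in the frame of dispenser below 0.125 m and horizontal distance between crank_hub and deck_seat below 0.005 m and angle between crank_hub's own z axis and vertical below 0.08 rad), for 0.2 s.
At the end, for the whole second after the job is handed in: The crank is fully home on the dispenser's shaft (underside within 4 mm of the deck, within 5 mm of the shaft's axis, upright within 0.08 rad), the shaft is wound to within 0.2 rad of its stop (at least 1.8), and the crank is at rest (all of step 3 and value of joint spindle above 1.8 rad and linear speed of crank below 0.02 m/s); the robot touches nothing.
It fails at once if the crank is tipped more than about 30 degrees (angle between crank_hub's own z axis and vertical above 0.5 rad).
It fails at once if the salt shaker is moved more than 25 mm (distance of salt_shaker from where it was at the start of the episode above 0.025 m).
It fails at once if the mug is moved more than 25 mm (distance of mug from where it was at the start of the episode above 0.025 m).
It fails at once if the spice jar is moved more than 25 mm (distance of spice_jar from where it was at the start of the episode above 0.025 m).
It also fails if it takes over 64 s, if anything falls off the work surface, if the arm or the gripper's body presses on something with over 40 N, if the wrist force passes 120 N, or if a joint passes its speed limit or range.

## Robot

A 7-joint arm with a two-finger parallel gripper is mounted at the origin on a cart in front of the work surface, level with it; the furniture and walls round the work are solid. World frame = base frame: x ahead of the robot, y to its left, z up, the work surface at z = 0. Lengths are in m, angles in rad, forces in N, time in s.
With the tool pointing down it reaches from about 0.425 to 1.025 m from the base axis. Payload 9.4 kg.
Tool frame: the origin (TCP) lies on the centre line of the jaws, within the pads' length; the fingertips stand 22 mm ahead of it and the grasp point (between the pads) lies 3 mm ahead of it; z points along the fingers, y is the line along which they close (so a half turn about z gives the same grasp; the last joint's range is limited). The gripper opens to 85 mm and grips with 20 to 120 N. Pads are 22 mm wide; open, the fingers measure 114 mm over their backs; the gripper's body (76 mm by 85 mm) begins 54 mm behind the grasp point. The pads swing forward as they close: fully open they stand 13 mm farther back than shut.
Start: joints at [1.037, 0.599, -0.003, 1.599, 0.002, 0.943, -0.08], TCP at [0.32, -0.651, 0.253] pointing down, gripper open.
Joint ranges: [-2.57, 2.57], [-0.35, 1.97], [-1.29, 1.29], [0.11, 2.56], [-1.05, 4.19], [0.11, 1.86], [-2.63, 2.63]. Speed limits (rad/s): [2.22, 2.22, 3.01, 3.01, 3.14, 3.14, 3.14].

## Interface

Orientations are given as a 3x3 rotation matrix whose columns are the frame's x, y, z axes.
In Python, from bench import bot gives the robot as it stands.
- The arm moves only by the tool jog_arm, never from a script. Its argument "moves" is a list of rows, each an object with "offset": the shift along the world's x, y, z in mm, a list of three; "turn": the turn about the world's z in degrees. In form: [{"offset": [x, y, z], "turn": turn}, ...]. A call has exactly 5 rows; each row shifts and turns the commanded pose from where the row before left it; what a row does not reach is not made up. A row lasts 1/12 s, in which the tool goes at most 41.7 mm and 7.16 degrees, less where a joint would pass 70% of its speed; a pose out of reach is approached as far as the arm can. A call with a gripper value outside its range is refused whole. "claw" is the finger opening in mm, from 0 to 85.4, set as the call begins (left out, the last holds). The fingers move at their own pace and stop on an object; "squeeze" is the grip in N (left out, the last holds). Time passes only in rows, so rows that do not move let the fingers close, or fill a call up. It gives the time, the measured TCP pose, the force, the opening and the grip force at its end, in the units of the state.
- bot.sense(): the state, without advancing time (a new reading comes with each control period).
- bot.capture(name): name is "scene" or "side" or "wrist"; returns (picture, depth): 420x560x3 uint8, blue, green, red; 420x560 float32, m along the optical axis (not along the pixel's ray), 0 where there is no reading.
- bot.camera_params(name): a dict with "vfov" (degrees; the focal length in pixels is half the picture's height over the tangent of half this angle, whatever the lens; pixels are square), "cx", "cy" (the principal point, pixels), "R" (3x3) and "t" (3): a world point X has camera coordinates R X + t. Camera axes: x right, y down, z forward; pixel columns grow to the right and rows downward; lengths in m; the calibration is good to about 2 mm. A picture is of the moment at which its call begins: read the wrist's pose just before it. camera_params takes no time and is no camera call; for the wrist camera it gives the pose at the moment of the call.
- bot.hand_in(): hands the job in; it is judged then, once.
The state is a dict: "time": time; "q": joint angles; "qd": joint speeds; "tau": joint torques, N m; "tool_pos": TCP position; "tool_rot": TCP orientation; "wrist_force": force on the tool from outside, world axes, zero at the start; "torque": the same for the moment, N m; "grip_width": opening from 0.0 (shut) to 1.0 (fully open); "grasp_force": force on a finger pad.
Only numpy, scipy, OpenCV 4.12 (cv2) and the standard library are available. Lean on these libraries where they do the work, as an engineer would, in place of code of your own. Each camera call takes 0.05 s, during which the arm holds its last target. There are 200 camera calls.

## Working session

There is one attempt and no reset: what is moved stays moved. The work goes in short steps, Python scripts to look and compute and a tool call to move; the robot and the scene stay as the last step left them, time stands still between calls to the robot, and variables do not carry over. Pictures are saved under pics/ and viewed, at most 11 in all, crops included, and the job is handed in when it is done.

Besides the shell and the picture viewer there is one more tool, called after "Emit:" as name(argument=value, ...), one argument or row to a line, values as JSON. jog_arm: Moves the arm, as the interface text tells. Its arguments: {"type":"object","properties":{"moves":{"type":"array","items":{"type":"object","properties":{"offset":{"type":"array","items":{"type":"number"}},"turn":{"type":"number"}}}},"claw":{"type":"number"},"squeeze":{"type":"number"}},"required":["moves"]}

```bash
mkdir -p pics
cat > h.py <<'E'
import numpy as np, cv2
from bench import bot
def K(name):
    p=bot.camera_params(name); f=210/np.tan(np.radians(p['vfov'])/2)
    return f,p['cx'],p['cy'],np.array(p['R']),np.array(p['t'])
def ray(name,u,v,z,k=None):
    f,cx,cy,R,t=k or K(name); o=-R.T@t; d=R.T@np.array([(u-cx)/f,(v-cy)/f,1]); return o+d*(z-o[2])/d[2]
def proj(name,X,k=None):
    f,cx,cy,R,t=k or K(name); c=R@np.array(X)+t; return f*c[0]/c[2]+cx,f*c[1]/c[2]+cy
def cloud(name,D,k=None):
    f,cx,cy,R,t=k or K(name); v,u=np.mgrid[:420,:560]
    P=np.stack([(u-cx)/f*D,(v-cy)/f*D,D],-1); return (P-t)@R
E
python3 - <<'E'
from h import *
for n in('scene','side'):
    k=K(n);im,D=bot.capture(n);cv2.imwrite(f'pics/{n}0.png',im);np.save(f'{n}0.npy',D)
    print(n,k[0],k[1:3],-k[3].T@k[4],k[3].round(2).tolist())
s=bot.sense();print(s['time'],s['tool_rot'],s['tool_pos'])
E
```

```text
scene 404.45373590266746 (275.35865722717057, 211.12795254913271) [0.1002634  0.78604396 0.89671206] [[-0.84, -0.55, 0.02], [-0.38, 0.55, -0.74], [0.4, -0.63, -0.67]]
side 521.9848105578982 (285.0277620423281, 199.82916938004576) [-1.06912665  0.4412713   0.88577324] [[-0.23, -0.97, 0.02], [-0.42, 0.08, -0.9], [0.88, -0.22, -0.43]]
0.1 [[ 8.97434914e-01  4.41146220e-01 -7.66376691e-04]
 [ 4.41146857e-01 -8.97434125e-01  1.20050840e-03]
 [-1.58172855e-04 -1.41546282e-03 -9.99998986e-01]] [ 0.31958978 -0.650327    0.2524861 ]
```

View pics/scene0.png

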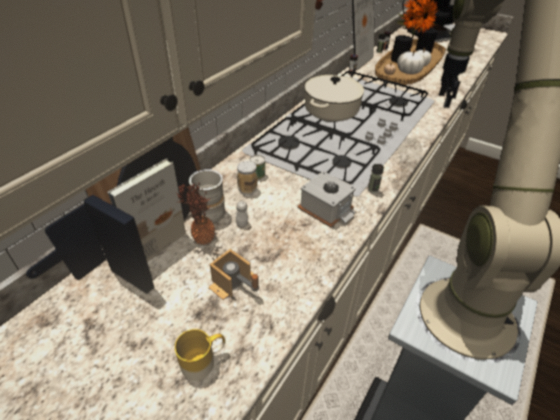

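View pics/side0.png

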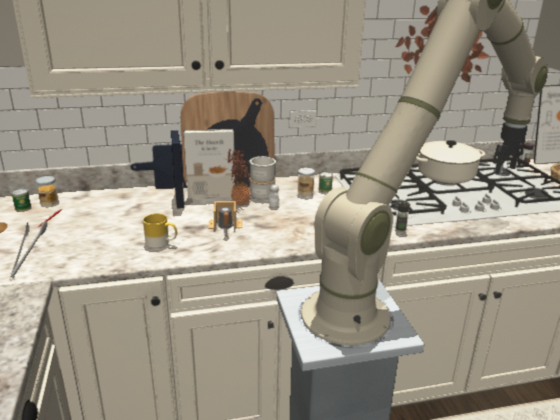

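The scene view shows the holder and crank at about (233,270), with the knob near (253,278). The dispenser is at (327,197) with its shaft at (331,187). The spice jar is at (375,177), the salt shaker at (241,213) and the mug at (197,350). The side view shows the holder at (225,217), with the robot hiding the dispenser.

Run:
```python
from h import *
im=cv2.imread('pics/scene0.png');D=np.load('scene0.npy');P=cloud('scene',D)
for n,(u,v) in dict(hubtop=(232,267),knob=(253,277),shaft=(331,186),jar=(375,168),salt=(241,207),mug=(195,340),counter=(280,260)).items(): print(n,P[v,u].round(3),ray('scene',u,v,.06).round(3))
c=cv2.resize(im[165:305,195:395],(800,560),interpolation=cv2.INTER_CUBIC);cv2.imwrite('pics/c1.png',c)
```

```text
hubtop [0.572 0.253 0.062] [0.573 0.252 0.06 ]
knob [0.492 0.268 0.09 ] [0.507 0.248 0.06 ]
shaft [ 0.493 -0.156  0.106] [ 0.516 -0.211  0.06 ]
jar [ 0.416 -0.325  0.107] [ 0.434 -0.391  0.06 ]
salt [0.683 0.064 0.083] [0.7   0.044 0.06 ]
mug [0.516 0.465 0.048] [0.51 0.47 0.06]
counter [ 0.509  0.111 -0.004] [0.48  0.159 0.06 ]
```

View pics/c1.png

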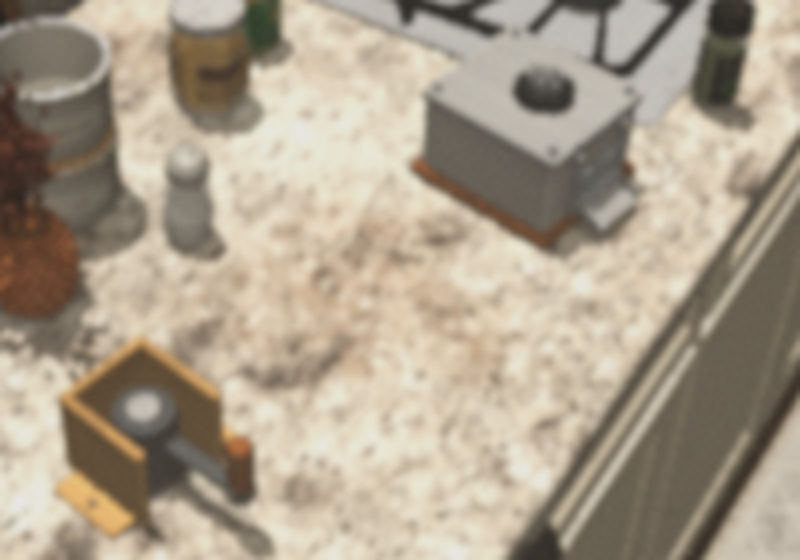

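Run:
```python
from h import *
im=cv2.imread('pics/scene0.png');D=np.load('scene0.npy');P=cloud('scene',D)
c=lambda x,y:(195+x/4,165+y/4)
hub=ray('scene',*c(143,405),.062);kn=ray('scene',*c(240,443),.09)
print('hub',hub,'knob',kn,np.hypot(*(kn-hub)[:2]),np.degrees(np.arctan2(*(kn-hub)[1::-1])))
for n,x,y,z in [('front edge',540,545,0),('shaft base',545,92,.106),('jar',722,100,0),('salt',190,245,0),('mugc',8,-10,0)]: print(n,ray('scene',*c(x,y),z).round(3))
m=(abs(P[...,2]-.09)<.006)&(P[...,0]>.35)&(P[...,0]<.65)&(abs(P[...,1]+.15)<.16)
n,l,st,ce=cv2.connectedComponentsWithStats(m.astype(np.uint8));i=1+st[1:,4].argmax()
q=P[l==i][:,:2].astype(np.float32);print(cv2.minAreaRect(q),len(q), P[l==i][:,2].mean())
s=bot.sense();p=bot.camera_params('wrist');R=np.array(p['R']);cc=-R.T@np.array(p['t']);T=np.array(s['tool_rot'])
print('wristcam in tool',T.T@(cc-s['tool_pos']),(T.T@R.T).round(2).tolist(),p['vfov'])
```

```text
hub [0.57651902 0.25307077 0.062     ] knob [0.49051662 0.26130025 0.09      ] 0.08639523388418424 174.53406607321332
front edge [0.318 0.161 0.   ]
shaft base [ 0.488 -0.147  0.106]
jar [ 0.404 -0.351  0.   ]
salt [0.683 0.062 0.   ]
mugc [ 1.035 -0.121 -0.   ]
((0.505163311958313, -0.16458114981651306), (0.12806475162506104, 0.1355438232421875), 81.71543884277344) 901 0.08834933154423401
wristcam in tool [ 6.64982334e-02 -6.94167289e-05 -1.20499277e-01] [[0.0, -0.97, -0.26], [1.0, 0.0, 0.0], [-0.0, -0.26, 0.97]] 70.35458717361678
```

Emit:
jog_arm(
  moves=[
    {"offset": [13, 31.5, -3], "turn": 7},
    {"offset": [13, 31.5, -3], "turn": 7},
    {"offset": [13, 31.5, -3], "turn": 7},
    {"offset": [13, 31.5, -3], "turn": 7},
    {"offset": [13, 31.5, -3], "turn": 7},
  ],
  claw=60,
  squeeze=40,
)

```text
time: 0.52
tool_pos: [0.385, -0.4915, 0.2379]
tool_rot: [[0.477, 0.879, -0.0], [0.879, -0.477, 0.0], [0.0, -0.0, -1.0]]
wrist_force: [1.6, 0.4, 0.1]
grip_width: 0.7
grasp_force: 0.0
```

Emit:
jog_arm(
  moves=[
    {"offset": [13, 31.5, -3], "turn": 7},
    {"offset": [13, 31.5, -3], "turn": 7},
    {"offset": [13, 31.5, -3], "turn": 7},
    {"offset": [13, 31.5, -3], "turn": 7},
    {"offset": [13, 31.5, -3], "turn": 7},
  ],
)

```text
time: 0.93
tool_pos: [0.4499, -0.3341, 0.223]
tool_rot: [[-0.113, 0.994, -0.0], [0.994, 0.113, 0.0], [0.0, -0.0, -1.0]]
wrist_force: [-0.3, 0.0, -0.2]
grip_width: 0.703
grasp_force: 0.0
```

Emit:
jog_arm(
  moves=[
    {"offset": [13, 31.5, -4], "turn": 7},
    {"offset": [13, 31.5, -4], "turn": 7},
    {"offset": [13, 31.5, -4], "turn": 7},
    {"offset": [13, 31.5, -4], "turn": 7},
    {"offset": [0, 0, 0], "turn": 7},
  ],
)

```text
time: 1.35
tool_pos: [0.5044, -0.2023, 0.2072]
tool_rot: [[-0.669, 0.743, 0.002], [0.743, 0.669, 0.003], [0.001, 0.004, -1.0]]
wrist_force: [0.2, 0.3, -0.1]
grip_width: 0.701
grasp_force: 0.0
```

Run:
```python
from h import *
s=bot.sense();k=K('wrist');im,D=bot.capture('wrist');cv2.imwrite('pics/w1.png',im);np.savez('w1.npz',D=D,R=k[3],t=k[4],k=np.array(k[:3]))
T=np.array(s['tool_rot']);print(s['time'],s['tool_pos'],np.degrees(np.arctan2(T[1,0],T[0,0])),np.round(s['q'],2),np.abs(s['qd']).max())
```

```text
1.35 [ 0.50443287 -0.2022896   0.20715799] 132.00876379644683 [ 0.66  0.49 -0.53  2.04  0.37  0.7   0.63] 1.2638796478717251
```

View pics/w1.png

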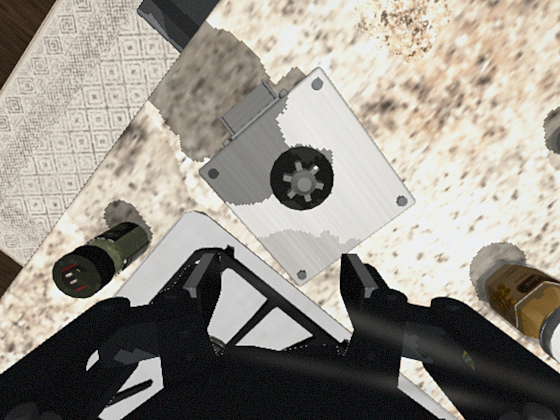

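The wrist view shows the dispenser deck, with screws at (318,85), (402,200), (302,275) and (213,173). The toothed shaft is at (303,180) in its black ring, and the chute is at (250,110).

```bash
cat > teeth.py <<'E'
from h import *
z=np.load('w1.npz');k=(*z['k'],z['R'],z['t']);im=cv2.imread('pics/w1.png');g=im.max(2).astype(float)
S=np.array([ray('',*p,.09,k)[:2] for p in [(318,85),(402,200),(302,275),(213,173)]]);print('deck centre',S.mean(0))
for i in range(4):
    d=S[(i+1)%4]-S[i];print(np.hypot(*d).round(4),np.degrees(np.arctan2(d[1],d[0])).round(1))
# ring centre: dark blob on ring top
dark=((g<60)*255).astype(np.uint8);n,l,st,ce=cv2.connectedComponentsWithStats(dark[100:240,240:370]);i=1+st[1:,4].argmax()
cs,_=cv2.findContours((l==i).astype(np.uint8),cv2.RETR_EXTERNAL,cv2.CHAIN_APPROX_NONE);e=cv2.minEnclosingCircle(max(cs,key=len))
c=ray('',e[0][0]+240,e[0][1]+100,.099,k);print('ring centre',c,e)
for zz in(.112,):
  best=None
  for dx in np.arange(-4,4.1,.5):
   for dy in np.arange(-4,4.1,.5):
    a=np.radians(np.arange(360));pts=np.array([proj('',[c[0]+dx/1e3+r*np.cos(t),c[1]+dy/1e3+r*np.sin(t),zz],k) for r in(.0115,.0135) for t in a]).astype(np.float32)
    v=cv2.remap(g.astype(np.float32),pts[:,:1],pts[:,1:],1).ravel().reshape(2,360).mean(0)
    f=np.sum(v*np.exp(-6j*a))
    if best is None or abs(f)>best[0]: best=(abs(f),c[0]+dx/1e3,c[1]+dy/1e3,(np.degrees(np.angle(f))/6*-1)%60,v[::10].round())
  print(zz,best)
s=bot.sense();print(s['time'],s['tool_pos'])
E
python3 teeth.py
```

```text
deck centre [ 0.50579279 -0.1678894 ]
0.1126 -8.5
0.1046 -98.2
0.1149 171.2
0.1041 80.6
ring centre [ 0.49455767 -0.16598199  0.099     ] ((61.274192810058594, 77.82257843017578), 31.878549575805664)
0.112 (np.float64(10625.45983086301), np.float64(0.4950576738954044), np.float64(-0.16648199265633434), np.float64(29.05630428118485), array([ 29.,  25., 115., 132.,  67.,  29.,  29.,  28., 113., 194.,  73.,
        29.,  37.,  23.,  98., 133.,  54.,  27.,  27.,  33.,  91., 130.,
        78.,  31.,  31.,  38.,  82., 130.,  78.,  24.,  30.,  28.,  90.,
       126.,  57.,  25.], dtype=float32))
1.4 [ 0.50309388 -0.20575465  0.20700582]
```

Emit:
jog_arm(
  moves=[
    {"offset": [0, 36, 0], "turn": 7},
    {"offset": [0, 40, 0], "turn": 7},
    {"offset": [0, 40, 0], "turn": 7},
    {"offset": [0, 40, 0], "turn": 7},
    {"offset": [0, 40, 0], "turn": 7},
  ],
)

```text
time: 1.82
tool_pos: [0.5013, -0.0133, 0.2072]
tool_rot: [[-0.971, 0.238, -0.0], [0.238, 0.971, -0.001], [0.0, -0.001, -1.0]]
wrist_force: [-0.2, -0.3, -0.5]
grip_width: 0.702
grasp_force: 0.0
```

Emit:
jog_arm(
  moves=[
    {"offset": [0, 40, 0], "turn": 6},
    {"offset": [0, 40, 0], "turn": 0},
    {"offset": [0, 40, 0], "turn": 0},
    {"offset": [0, 40, 0], "turn": 0},
    {"offset": [0, 40, 0], "turn": 0},
  ],
)

```text
time: 2.23
tool_pos: [0.5018, 0.1869, 0.207]
tool_rot: [[-0.99, 0.141, -0.0], [0.141, 0.99, -0.001], [0.0, -0.001, -1.0]]
wrist_force: [-0.3, 0.1, 0.3]
grip_width: 0.706
grasp_force: 0.0
```

Emit:
jog_arm(
  moves=[
    {"offset": [0, 20, 0], "turn": 0},
    {"offset": [0, 20, 0], "turn": 0},
    {"offset": [0, 0, 0], "turn": 0},
    {"offset": [0, 0, 0], "turn": 0},
    {"offset": [0, 0, 0], "turn": 0},
  ],
)

```text
time: 2.65
tool_pos: [0.5019, 0.2247, 0.2069]
tool_rot: [[-0.99, 0.139, -0.001], [0.139, 0.99, -0.001], [0.0, -0.002, -1.0]]
wrist_force: [-0.1, 0.6, -0.4]
grip_width: 0.699
grasp_force: 0.0
```

Run:
```python
from h import *
s=bot.sense();k=K('wrist');im,D=bot.capture('wrist');cv2.imwrite('pics/w2.png',im);np.savez('w2.npz',D=D,R=k[3],t=k[4],k=np.array(k[:3]))
T=np.array(s['tool_rot']);print(s['time'],s['tool_pos'],np.degrees(np.arctan2(T[1,0],T[0,0])),np.round(s['q'],2),np.abs(s['qd']).max())
```

```text
2.65 [0.50193613 0.22472409 0.20686109] 172.0114751099656 [-0.04  0.54 -0.7   2.02  0.5   0.76  0.39] 0.017067904303057754
```

View pics/w2.png

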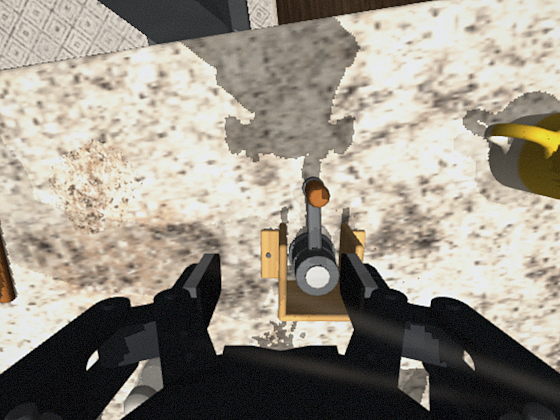

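The knob top is at about (318,194) and the hub top at (317,276), with the holder U around the hub. The mug is on the right, clear of the crank.

Run:
```python
from h import *
z=np.load('w2.npz');k=(*z['k'],z['R'],z['t']);im=cv2.imread('pics/w2.png');D=z['D'];P=cloud('',D,k)
hsv=cv2.cvtColor(im,cv2.COLOR_BGR2HSV);roi=np.zeros((420,560),bool);roi[170:215,295:340]=1
m=roi&(P[...,2]>.083)&(hsv[...,1]>90);print('knob top',m.sum(),np.median(P[m],0),[ (P[m].max(0)+P[m].min(0))/2])
g=im.min(2);roi[:]=0;roi[255:300,295:340]=1;m=roi&(g>150);v,u=np.nonzero(m);print('hub',len(u),u.mean(),v.mean(),ray('',u.mean(),v.mean(),.062,k),P[m].mean(0))
```

```text
knob top 387 [0.48886032 0.25765275 0.08906635] [array([0.46747348, 0.25051875, 0.20520355])]
hub 426 318.1713615023474 275.85915492957747 [0.57413915 0.2520717  0.062     ] [0.57519937 0.25238293 0.05971033]
```

Emit:
jog_arm(
  moves=[
    {"offset": [-13, 33, -20], "turn": 4},
    {"offset": [0, 0, -30], "turn": 0},
    {"offset": [0, 0, -32], "turn": 0},
    {"offset": [0, 0, -32], "turn": 0},
    {"offset": [0, 0, -18], "turn": 0},
  ],
)

```text
time: 3.12
tool_pos: [0.4883, 0.2568, 0.0725]
tool_rot: [[-0.998, 0.07, -0.002], [0.07, 0.998, -0.002], [0.002, -0.002, -1.0]]
wrist_force: [-0.3, -0.1, -0.4]
grip_width: 0.705
grasp_force: 0.0
```

Emit:
jog_arm(
  moves=[
    {"offset": [0, 0, 0], "turn": 0},
    {"offset": [0, 0, 0], "turn": 0},
    {"offset": [0, 0, 0], "turn": 0},
    {"offset": [0, 0, 0], "turn": 0},
    {"offset": [0, 0, 0], "turn": 0},
  ],
  claw=0,
)

```text
time: 3.53
tool_pos: [0.4895, 0.2592, 0.0767]
tool_rot: [[-0.998, 0.068, 0.002], [0.068, 0.998, 0.001], [-0.002, 0.001, -1.0]]
wrist_force: [0.2, -0.3, 0.8]
grip_width: 0.214
grasp_force: 39.1
```

Emit:
jog_arm(
  moves=[
    {"offset": [0, 0, 0], "turn": 0},
    {"offset": [0, 0, 0], "turn": 0},
    {"offset": [-3, 0, 0], "turn": 0},
    {"offset": [-5, 0, 0], "turn": 0},
    {"offset": [-5, 0, 0], "turn": 0},
  ],
)

```text
time: 3.95
tool_pos: [0.4758, 0.2594, 0.0754]
tool_rot: [[-0.998, 0.067, 0.001], [0.067, 0.998, 0.0], [-0.001, 0.0, -1.0]]
wrist_force: [1.1, -0.7, 1.7]
grip_width: 0.213
grasp_force: 39.1
```

Emit:
jog_arm(
  moves=[
    {"offset": [-8, 0, 0], "turn": 0},
    {"offset": [-11, 0, 0], "turn": 0},
    {"offset": [-11, 0, 0], "turn": 0},
    {"offset": [-11, 0, 0], "turn": 0},
    {"offset": [-11, 0, 0], "turn": 0},
  ],
)

```text
time: 4.37
tool_pos: [0.4222, 0.2593, 0.0754]
tool_rot: [[-0.998, 0.066, -0.0], [0.066, 0.998, -0.0], [0.0, -0.0, -1.0]]
wrist_force: [1.8, 0.1, 1.1]
grip_width: 0.216
grasp_force: 39.1
```

Emit:
jog_arm(
  moves=[
    {"offset": [-11, 0, 0], "turn": 0},
    {"offset": [-11, 0, 0], "turn": 0},
    {"offset": [-11, 0, 0], "turn": 0},
    {"offset": [-11, 0, 0], "turn": 0},
    {"offset": [-8, 0, 0], "turn": 0},
  ],
)

```text
time: 4.78
tool_pos: [0.3698, 0.2592, 0.0754]
tool_rot: [[-0.998, 0.066, -0.001], [0.066, 0.998, -0.0], [0.001, -0.0, -1.0]]
wrist_force: [1.3, -0.6, 2.2]
grip_width: 0.214
grasp_force: 39.1
```

Emit:
jog_arm(
  moves=[
    {"offset": [-4, 0, 0], "turn": 0},
    {"offset": [0, 0, 0], "turn": 0},
    {"offset": [0, 0, 0], "turn": 0},
    {"offset": [0, 0, 0], "turn": 0},
    {"offset": [0, 0, 0], "turn": 0},
  ],
)

```text
time: 5.2
tool_pos: [0.366, 0.2592, 0.0754]
tool_rot: [[-0.998, 0.065, -0.002], [0.065, 0.998, -0.0], [0.002, -0.0, -1.0]]
wrist_force: [-7.8, -1.1, 11.0]
grip_width: 0.214
grasp_force: 40.1
```

Run:
```python
from h import *
k=K('wrist');im,D=bot.capture('wrist');cv2.imwrite('pics/w3.png',im);P=cloud('',D,k)
g=im.min(2);im2,D2=bot.capture('side')
cv2.imwrite('pics/m3.png',np.hstack([cv2.resize(im,(400,300)),cv2.resize(im2[160:270,160:307],(400,300))]))
s=bot.sense();print(s['tool_pos'],s['wrist_force'],s['torque'])
```

```text
[0.36598358 0.25920785 0.07545604] [-8.51264729 -0.52431404 11.58497796] [0.02783757 1.43290021 0.00465535]
```

View pics/m3.png

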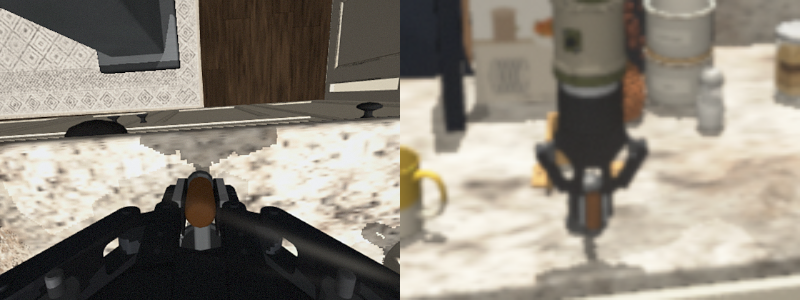

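The picture shows the knob in the jaws near the counter's front edge, but the hub is hidden behind the gripper. There is an unexpected force of about 11 N, so I'll ease off in small steps and check again.

Emit:
jog_arm(
  moves=[
    {"offset": [0, 0, 0.5], "turn": 0},
    {"offset": [0, 0, 0.5], "turn": 0},
    {"offset": [0, 0, 0], "turn": 0},
    {"offset": [0, 0, 0], "turn": 0},
    {"offset": [0, 0, 0], "turn": 0},
  ],
)

```text
time: 5.72
tool_pos: [0.3667, 0.2592, 0.0763]
tool_rot: [[-0.998, 0.066, -0.001], [0.066, 0.998, -0.0], [0.001, -0.0, -1.0]]
wrist_force: [-4.0, 1.6, 5.9]
grip_width: 0.215
grasp_force: 39.6
```

Run:
```python
from h import *
s=bot.sense();print(s['tool_pos'],s['wrist_force'],s['torque'],np.round(s['q'],2))
```

```text
[0.36671196 0.25918324 0.07631085] [-3.99584252  1.60806442  5.93112425] [0.00440752 0.86993609 0.04367159] [-0.45  0.63 -0.41  2.34  0.84  0.32 -0.11]
```

Emit:
jog_arm(
  moves=[
    {"offset": [0, 0, 0.5], "turn": 0},
    {"offset": [0, 0, 0.5], "turn": 0},
    {"offset": [0, 0, 0], "turn": 0},
    {"offset": [0, 0, 0], "turn": 0},
    {"offset": [0, 0, 0], "turn": 0},
  ],
)

```text
time: 6.13
tool_pos: [0.3677, 0.2592, 0.0772]
tool_rot: [[-0.998, 0.067, -0.0], [0.067, 0.998, -0.0], [0.0, -0.0, -1.0]]
wrist_force: [-1.5, 0.3, -0.5]
grip_width: 0.217
grasp_force: 39.0
```

Emit:
jog_arm(
  moves=[
    {"offset": [0, 0, 0], "turn": 0},
    {"offset": [0, 0, 0], "turn": 0},
    {"offset": [0, 0, 0], "turn": 0},
    {"offset": [0, 0, 0], "turn": 0},
    {"offset": [0, 0, 0], "turn": 0},
  ],
  claw=45,
)

```text
time: 6.55
tool_pos: [0.3679, 0.2594, 0.0773]
tool_rot: [[-0.998, 0.067, 0.0], [0.067, 0.998, 0.0], [-0.0, 0.0, -1.0]]
wrist_force: [-0.6, -0.2, -0.5]
grip_width: 0.529
grasp_force: 0.0
```

Emit:
jog_arm(
  moves=[
    {"offset": [0, 0, 10], "turn": 0},
    {"offset": [0, 0, 30], "turn": 0},
    {"offset": [0, 0, 30], "turn": 0},
    {"offset": [0, 0, 30], "turn": 0},
    {"offset": [0, 0, 30], "turn": 0},
  ],
  claw=75,
)

```text
time: 6.97
tool_pos: [0.3672, 0.2591, 0.2085]
tool_rot: [[-0.998, 0.066, -0.001], [0.066, 0.998, -0.0], [0.001, -0.0, -1.0]]
wrist_force: [1.1, -0.6, 0.9]
grip_width: 0.878
grasp_force: 0.0
```

Emit:
jog_arm(
  moves=[
    {"offset": [35, 0, 0], "turn": 0},
    {"offset": [35, 0, 0], "turn": 0},
    {"offset": [0, 0, 0], "turn": 0},
    {"offset": [0, 0, 0], "turn": 0},
    {"offset": [0, 0, 0], "turn": 0},
  ],
)

```text
time: 7.38
tool_pos: [0.4372, 0.259, 0.2069]
tool_rot: [[-0.998, 0.067, -0.001], [0.067, 0.998, -0.0], [0.001, -0.0, -1.0]]
wrist_force: [-0.9, -0.7, 0.7]
grip_width: 0.881
grasp_force: 0.0
```

```bash
cat > look.py <<'E'
from h import *
import sys
s=bot.sense();k=K('wrist');im,D=bot.capture('wrist');cv2.imwrite(f'pics/{sys.argv[1]}.png',im);np.savez(sys.argv[1]+'.npz',D=D,R=k[3],t=k[4],k=np.array(k[:3]))
T=np.array(s['tool_rot']);print(s['time'],s['tool_pos'],np.degrees(np.arctan2(T[1,0],T[0,0])),np.round(s['q'],2),np.abs(s['qd']).max(),s['wrist_force'])
E
python3 look.py w4
```

```text
7.3833 [0.43716497 0.25900411 0.20692134] 176.16003283636184 [-0.12  0.49 -0.73  2.11  0.5   0.72  0.33] 0.01653865413456425 [-0.86072965 -0.66264818  0.67611285]
```

View pics/w4.png

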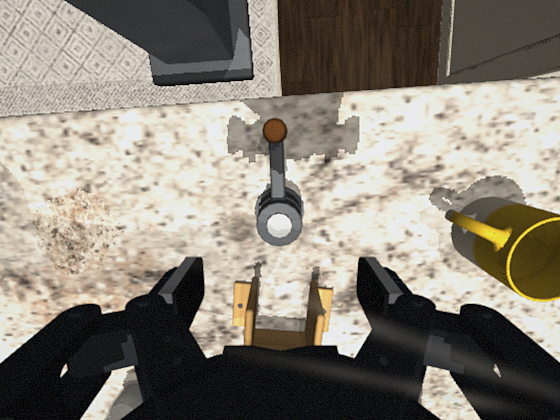

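The crank stands upright and free, clear of the holder. The hub top is at (280,224) and the knob top at (275,130).

Run:
```python
from h import *
z=np.load('w4.npz');k=(*z['k'],z['R'],z['t']);im=cv2.imread('pics/w4.png')
g=im.min(2);roi=np.zeros((420,560),bool);roi[200:250,255:305]=1;m=roi&(g>150);v,u=np.nonzero(m);h=ray('',u.mean(),v.mean(),.062,k)
hsv=cv2.cvtColor(im,cv2.COLOR_BGR2HSV);roi[:]=0;roi[115:147,258:292]=1;m2=roi&(hsv[...,1]>140);v2,u2=np.nonzero(m2);n=ray('',u2.mean(),v2.mean(),.088,k)
d=n-h;print(len(u),len(u2),u.mean(),v.mean(),u2.mean(),v2.mean(),h,n,np.hypot(*d[:2]),np.degrees(np.arctan2(d[1],d[0])))
```

```text
968 448 279.8987603305785 232.3409090909091 274.3392857142857 130.41964285714286 [0.46006585 0.25728314 0.062     ] [0.36835488 0.25914628 0.088     ] 0.0917298923276994 178.83618084450302
```

Emit:
jog_arm(
  moves=[
    {"offset": [16, -2, -20], "turn": 2.5},
    {"offset": [0, 0, -37], "turn": 0},
    {"offset": [0, 0, -37], "turn": 0},
    {"offset": [0, 0, -37], "turn": 0},
    {"offset": [0, 0, -34], "turn": 0},
  ],
)

```text
time: 7.85
tool_pos: [0.4523, 0.2572, 0.0407]
tool_rot: [[-1.0, 0.022, -0.001], [0.022, 1.0, 0.0], [0.001, -0.0, -1.0]]
wrist_force: [1.1, 1.1, 0.1]
grip_width: 0.876
grasp_force: 0.0
```

Emit:
jog_arm(
  moves=[
    {"offset": [0, 0, 0], "turn": 0},
    {"offset": [0, 0, 0], "turn": 0},
    {"offset": [0, 0, 0], "turn": 0},
    {"offset": [0, 0, 0], "turn": 0},
    {"offset": [0, 0, 0], "turn": 0},
  ],
  claw=0,
  squeeze=80,
)

```text
time: 8.27
tool_pos: [0.4546, 0.2577, 0.0442]
tool_rot: [[-1.0, 0.024, 0.002], [0.024, 1.0, 0.002], [-0.002, 0.002, -1.0]]
wrist_force: [0.4, 0.4, -2.7]
grip_width: 0.508
grasp_force: 81.5
```

Emit:
jog_arm(
  moves=[
    {"offset": [0, 0, 0], "turn": 0},
    {"offset": [0, 0, 5], "turn": 0},
    {"offset": [0, 0, 10], "turn": 0},
    {"offset": [0, 0, 20], "turn": 0},
    {"offset": [0, 0, 20], "turn": 0},
  ],
)

```text
time: 8.68
tool_pos: [0.4533, 0.2571, 0.0985]
tool_rot: [[-1.0, 0.023, -0.001], [0.023, 1.0, -0.001], [0.001, -0.001, -1.0]]
wrist_force: [0.6, -0.0, -2.7]
grip_width: 0.51
grasp_force: 81.9
```

Emit:
jog_arm(
  moves=[
    {"offset": [0, 0, 20], "turn": 0},
    {"offset": [0, 0, 20], "turn": 0},
    {"offset": [0, 0, 20], "turn": 0},
    {"offset": [0, 0, 20], "turn": 0},
    {"offset": [0, 0, 20], "turn": 0},
  ],
)

```text
time: 9.1
tool_pos: [0.4533, 0.257, 0.1993]
tool_rot: [[-1.0, 0.023, 0.0], [0.023, 1.0, 0.0], [-0.0, 0.0, -1.0]]
wrist_force: [0.0, 0.2, -3.1]
grip_width: 0.507
grasp_force: 81.9
```

```bash
python3 look.py w5
```

```text
9.1 [0.45331189 0.25696412 0.19933162] 178.68388811528834 [-0.11  0.52 -0.73  2.09  0.53  0.72  0.37] 0.4812444806941993 [ 0.01851509  0.22082158 -3.11641401]
```

View pics/w5.png

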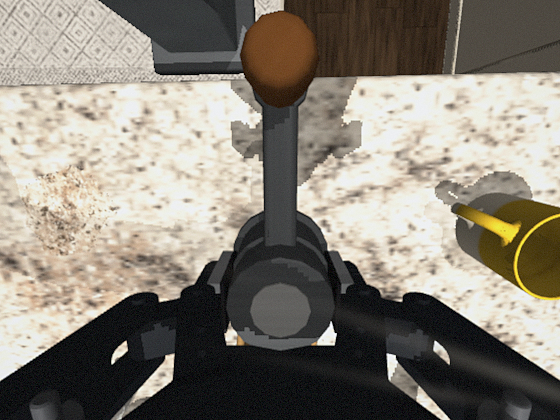

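The crank hangs upright in the jaws by its hub. The hub top is centred at about (280,309), and the arm runs straight up the picture, so it lies along tool x. I'll take a still look at the shaft beside the crank.

Emit:
jog_arm(
  moves=[
    {"offset": [12, -40, 6], "turn": -3},
    {"offset": [12, -40, 6], "turn": -3},
    {"offset": [12, -40, 6], "turn": -3},
    {"offset": [12, -40, 6], "turn": -3},
    {"offset": [12, -40, 6], "turn": -3},
  ],
)

```text
time: 9.57
tool_pos: [0.5127, 0.0578, 0.2279]
tool_rot: [[-0.959, 0.283, 0.0], [0.283, 0.959, -0.0], [-0.0, -0.0, -1.0]]
wrist_force: [0.8, 0.4, -2.2]
grip_width: 0.506
grasp_force: 82.1
```

Emit:
jog_arm(
  moves=[
    {"offset": [12, -40, 6], "turn": -3},
    {"offset": [12, -40, 6], "turn": -3},
    {"offset": [12, -40, 6], "turn": -3},
    {"offset": [12, -40, 6], "turn": -3},
    {"offset": [12, -38, 6], "turn": -3},
  ],
)

```text
time: 9.98
tool_pos: [0.5719, -0.1386, 0.2577]
tool_rot: [[-0.853, 0.522, -0.0], [0.522, 0.853, 0.0], [0.0, 0.0, -1.0]]
wrist_force: [1.4, 0.6, -3.5]
grip_width: 0.51
grasp_force: 82.1
```

Emit:
jog_arm(
  moves=[
    {"offset": [0, 0, 0], "turn": 0},
    {"offset": [0, 0, 0], "turn": 0},
    {"offset": [0, 0, 0], "turn": 0},
    {"offset": [0, 0, 0], "turn": 0},
    {"offset": [0, 0, 0], "turn": 0},
  ],
)

```text
time: 10.4
tool_pos: [0.572, -0.1346, 0.2568]
tool_rot: [[-0.856, 0.518, -0.0], [0.518, 0.856, 0.0], [0.0, 0.0, -1.0]]
wrist_force: [0.3, -0.3, -2.3]
grip_width: 0.509
grasp_force: 82.1
```

```bash
python3 look.py w6
```

```text
10.4 [ 0.57202731 -0.1345965   0.25678518] 148.82624677727964 [ 0.57  0.5  -0.63  1.89  0.37  0.87  0.78] 0.007307160656007129 [ 0.32164658 -0.30352631 -2.34881253]
```

View pics/w6.png

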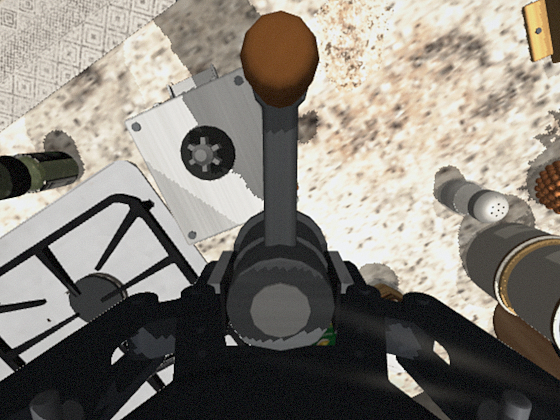

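The shaft shows clearly at (207,154), left of the crank arm. The held hub's top is centred at about (280,309).

Run:
```python
from h import *
z=np.load('w6.npz');k=(*z['k'],z['R'],z['t']);im=cv2.imread('pics/w6.png');g=im.max(2).astype(np.float32)
c=ray('',208,154,.105,k);best=(0,);a=np.radians(np.arange(0,360,2))
for dx in np.arange(-6,6.1,.5):
  for dy in np.arange(-6,6.1,.5):
    X,Y=c[0]+dx/1e3,c[1]+dy/1e3
    pts=np.array([proj('',[X+r*np.cos(t),Y+r*np.sin(t),.112],k) for r in(.0115,.0135) for t in a]).astype(np.float32)
    v=cv2.remap(g,pts[:,:1],pts[:,1:],1).ravel().reshape(2,-1).mean(0);f=np.sum(v*np.exp(-6j*a))
    if abs(f)>best[0]: best=(abs(f),X,Y,(-np.degrees(np.angle(f))/6)%60)
print('shaft',best)
m=((g<60)*255).astype(np.uint8);cs,_=cv2.findContours(m[115:192,170:250],cv2.RETR_EXTERNAL,cv2.CHAIN_APPROX_NONE);cn=max(cs,key=cv2.contourArea)
e=cv2.minEnclosingCircle(cn);print('ring',ray('',e[0][0]+170,e[0][1]+115,.099,k),e)
S=bot.sense();T=np.array(S['tool_rot']);tp=np.array(S['tool_pos'])
h=ray('',280.5,309,tp[2]-.0437+.062,k);print('hub rel world',h-tp,'tool',T.T@(h-tp),T[:,0])
```

```text
shaft (np.float64(4754.197778559323), np.float64(0.4955445948844292), np.float64(-0.16606879200080127), np.float64(29.072438983418817))
ring [ 0.49529426 -0.16507845  0.099     ] ((37.98322296142578, 37.20469665527344), 27.915393829345703)
hub rel world [-9.35537155e-05  6.94478980e-04  1.83000000e-02] tool [ 0.00044473  0.00054826 -0.0182998 ] [-8.55518865e-01  5.17771566e-01  2.79499603e-04]
```

Emit:
jog_arm(
  moves=[
    {"offset": [-38, -16, -8], "turn": 0.2},
    {"offset": [-38.5, -16, -20], "turn": 0},
    {"offset": [0, 0, -30], "turn": 0},
    {"offset": [0, 0, -25], "turn": 0},
    {"offset": [0, 0, 0], "turn": 0},
  ],
)

```text
time: 10.87
tool_pos: [0.4976, -0.1659, 0.1725]
tool_rot: [[-0.856, 0.516, -0.005], [0.516, 0.856, 0.001], [0.005, -0.002, -1.0]]
wrist_force: [-0.7, -0.0, -3.1]
grip_width: 0.511
grasp_force: 82.5
```

Emit:
jog_arm(
  moves=[
    {"offset": [0, 0, -3], "turn": 0},
    {"offset": [0, 0, -3], "turn": 0},
    {"offset": [0, 0, -3], "turn": 0},
    {"offset": [0, 0, -3], "turn": 0},
    {"offset": [0, 0, 0], "turn": 0},
  ],
)

```text
time: 11.28
tool_pos: [0.5003, -0.1664, 0.1639]
tool_rot: [[-0.856, 0.517, 0.001], [0.517, 0.856, -0.0], [-0.001, 0.0, -1.0]]
wrist_force: [0.1, -0.4, -2.3]
grip_width: 0.511
grasp_force: 82.6
```

Run:
```python
from h import *
s=bot.sense();print(s['tool_pos'],s['wrist_force'],s['torque'])
```

```text
[ 0.50034083 -0.16636595  0.16387987] [ 0.06957535 -0.44577744 -2.34364155] [ 0.00880451  0.02317652 -0.02391866]
```

Emit:
jog_arm(
  moves=[
    {"offset": [-4.9, 0, 0], "turn": 0},
    {"offset": [0, 0, 0], "turn": 0},
    {"offset": [0, 0, -3], "turn": 0},
    {"offset": [0, 0, -3], "turn": 0},
    {"offset": [0, 0, 0], "turn": 0},
  ],
)

```text
time: 11.7
tool_pos: [0.495, -0.1665, 0.1572]
tool_rot: [[-0.856, 0.517, -0.0], [0.517, 0.856, 0.0], [0.0, -0.0, -1.0]]
wrist_force: [-0.3, 0.1, -2.5]
grip_width: 0.507
grasp_force: 82.6
```

Emit:
jog_arm(
  moves=[
    {"offset": [0, 0, -3], "turn": 0},
    {"offset": [0, 0, -3], "turn": 0},
    {"offset": [0, 0, -2], "turn": 0},
    {"offset": [0, 0, 0], "turn": 0},
    {"offset": [0, 0, 0], "turn": 0},
  ],
)

```text
time: 12.12
tool_pos: [0.4951, -0.1664, 0.1494]
tool_rot: [[-0.856, 0.517, -0.0], [0.517, 0.856, 0.0], [0.0, -0.0, -1.0]]
wrist_force: [-0.5, -0.1, -2.5]
grip_width: 0.509
grasp_force: 82.6
```

The teeth are meshing with no contact force, so I'll press it home.

Emit:
jog_arm(
  moves=[
    {"offset": [0, 0, -3], "turn": 0},
    {"offset": [0, 0, -2], "turn": 0},
    {"offset": [0, 0, -2], "turn": 0},
    {"offset": [0, 0, -2], "turn": 0},
    {"offset": [0, 0, 0], "turn": 0},
  ],
)

```text
time: 12.53
tool_pos: [0.4953, -0.1666, 0.1405]
tool_rot: [[-0.856, 0.517, 0.0], [0.517, 0.856, -0.0], [-0.0, -0.0, -1.0]]
wrist_force: [0.2, -0.7, -1.7]
grip_width: 0.512
grasp_force: 82.7
```

Emit:
jog_arm(
  moves=[
    {"offset": [0, 0, -2], "turn": 0},
    {"offset": [0, 0, -2], "turn": 0},
    {"offset": [0, 0, -2], "turn": 0},
    {"offset": [0, 0, 0], "turn": 0},
    {"offset": [0, 0, 0], "turn": 0},
  ],
)

```text
time: 12.95
tool_pos: [0.4952, -0.1665, 0.1345]
tool_rot: [[-0.856, 0.517, 0.0], [0.517, 0.856, 0.0], [-0.0, 0.0, -1.0]]
wrist_force: [1.0, -1.0, -0.1]
grip_width: 0.509
grasp_force: 82.8
```

Emit:
jog_arm(
  moves=[
    {"offset": [0, 0, -1], "turn": 0},
    {"offset": [0, 0, -1], "turn": 0},
    {"offset": [0, 0, 0], "turn": 0},
    {"offset": [0, 0, 0], "turn": 0},
    {"offset": [0, 0, 0], "turn": 0},
  ],
)

```text
time: 13.37
tool_pos: [0.4955, -0.1666, 0.1342]
tool_rot: [[-0.856, 0.517, 0.001], [0.517, 0.856, -0.001], [-0.002, -0.001, -1.0]]
wrist_force: [-4.9, 0.4, 22.4]
grip_width: 0.507
grasp_force: 85.1
```

Run:
```python
from h import *
s=bot.sense();print(s['time'],s['tool_pos'],s['wrist_force'],s['torque'])
k=K('wrist');im,D=bot.capture('wrist');cv2.imwrite('pics/w7.png',im);P=cloud('',D,k)
print(P[305:313,276:284,2].mean(),[P[v,280] [2].round(4) for v in (130,160,190,220)])
im,D=bot.capture('scene');cv2.imwrite('pics/c7.png',cv2.resize(im[140:240,270:400],(780,600),interpolation=2))
```

```text
13.3667 [ 0.49548156 -0.16657246  0.1341611 ] [-4.91505078  0.44659992 22.4197109 ] [-0.08052135  1.06706174  0.02096125]
0.1527475124297395 [np.float64(0.1371), np.float64(0.1369), np.float64(0.1379), np.float64(0.1361)]
```

View pics/c7.png

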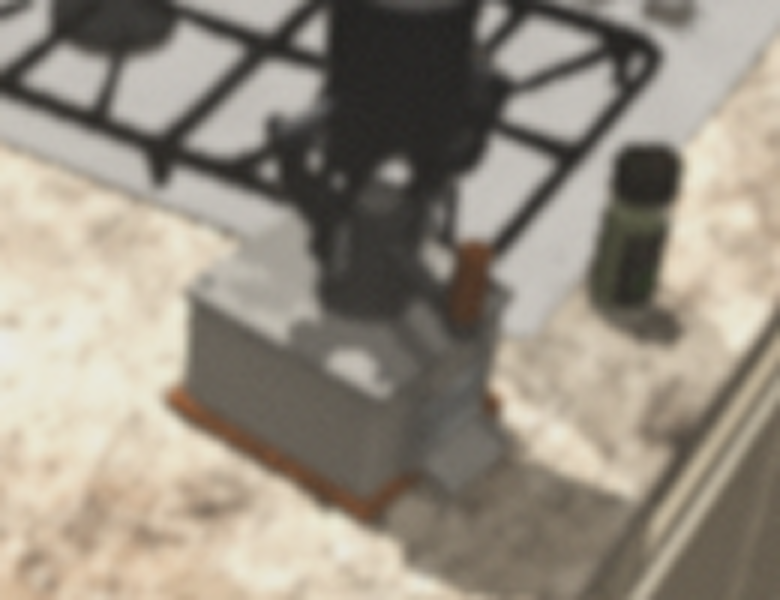

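The crank is home: its top is at 153 mm and it bottomed at 22 N. The picture shows the hub seated on the deck with the arm over the front. Next I'll wind clockwise.

Emit:
jog_arm(
  moves=[
    {"offset": [0, 0, 1], "turn": -3},
    {"offset": [0, 0, 0], "turn": -5},
    {"offset": [0, 0, 0], "turn": -6},
    {"offset": [0, 0, 0], "turn": -6},
    {"offset": [0, 0, 0], "turn": -6},
  ],
)

```text
time: 13.88
tool_pos: [0.4951, -0.1663, 0.1343]
tool_rot: [[-0.54, 0.842, 0.0], [0.842, 0.54, -0.0], [-0.001, -0.0, -1.0]]
wrist_force: [-2.7, 0.8, 10.9]
grip_width: 0.508
grasp_force: 83.9
```

Emit:
jog_arm(
  moves=[
    {"offset": [0, 0, 0], "turn": -6},
    {"offset": [0, 0, 0], "turn": -6},
    {"offset": [0, 0, 0], "turn": -6},
    {"offset": [0, 0, 0], "turn": -6},
    {"offset": [0, 0, 0], "turn": -6},
  ],
)

```text
time: 14.3
tool_pos: [0.4952, -0.1662, 0.1343]
tool_rot: [[-0.046, 0.999, 0.001], [0.999, 0.046, -0.0], [-0.0, 0.001, -1.0]]
wrist_force: [-2.2, 0.2, 11.0]
grip_width: 0.508
grasp_force: 83.8
```

Run:
```python
from h import *
s=bot.sense();T=np.array(s['tool_rot']);print(s['time'],s['tool_pos'],np.degrees(np.arctan2(T[1,0],T[0,0])),s['wrist_force'],s['torque'],np.round(s['q'],2))
```

```text
14.3 [ 0.49523522 -0.16619324  0.13430714] 92.66243525901213 [-2.19058266  0.20848086 11.01680403] [0.08709192 0.5257336  0.43467   ] [ 0.38  0.55 -0.23  2.15  0.27  0.47 -0.02]
```

Emit:
jog_arm(
  moves=[
    {"offset": [0, 0, 0], "turn": -6},
    {"offset": [0, 0, 0], "turn": -6},
    {"offset": [0, 0, 0], "turn": -6},
    {"offset": [0, 0, 0], "turn": -6},
    {"offset": [0, 0, 0], "turn": -6},
  ],
)

```text
time: 14.72
tool_pos: [0.4955, -0.1662, 0.1343]
tool_rot: [[0.459, 0.888, 0.001], [0.888, -0.459, -0.0], [0.0, 0.001, -1.0]]
wrist_force: [-0.8, 0.1, 10.1]
grip_width: 0.507
grasp_force: 83.7
```

Emit:
jog_arm(
  moves=[
    {"offset": [0, 0, 0], "turn": -3},
    {"offset": [0, 0, 0], "turn": -3},
    {"offset": [0, 0, 0], "turn": -3},
    {"offset": [0, 0, 0], "turn": -2},
    {"offset": [0, 0, 0], "turn": 0},
  ],
)

```text
time: 15.13
tool_pos: [0.4956, -0.1663, 0.1343]
tool_rot: [[0.618, 0.786, 0.001], [0.786, -0.618, -0.0], [0.0, 0.001, -1.0]]
wrist_force: [-0.6, -0.8, 11.0]
grip_width: 0.509
grasp_force: 83.8
```

Run:
```python
from h import *
s=bot.sense();T=np.array(s['tool_rot']);print(s['time'],s['tool_pos'],np.degrees(np.arctan2(T[1,0],T[0,0])),s['wrist_force'],s['torque'],np.round(s['q'],2))
```

```text
15.1333 [ 0.49558839 -0.16628722  0.13433408] 51.817521855307916 [-0.63897853 -0.77254761 10.95851209] [0.07868901 0.36034064 0.29429617] [ 0.24  0.54 -0.04  2.16  0.04  0.44 -0.5 ]
```

Emit:
jog_arm(
  moves=[
    {"offset": [0, 0, 0], "turn": -2},
    {"offset": [0, 0, 0], "turn": -2},
    {"offset": [0, 0, 0], "turn": 0},
    {"offset": [0, 0, 0], "turn": 0},
    {"offset": [0, 0, 0], "turn": 0},
  ],
)

```text
time: 15.55
tool_pos: [0.4956, -0.1663, 0.1343]
tool_rot: [[0.67, 0.742, 0.001], [0.742, -0.67, -0.0], [0.001, 0.001, -1.0]]
wrist_force: [-1.0, 0.1, 9.8]
grip_width: 0.506
grasp_force: 83.8
```

```bash
cat > st.py <<'E'
from h import *
s=bot.sense();T=np.array(s['tool_rot']);print(s['time'],s['tool_pos'],np.degrees(np.arctan2(T[1,0],T[0,0])),s['wrist_force'],s['torque'])
k=K('wrist');im,D=bot.capture('wrist');P=cloud('',D,k);cv2.imwrite('pics/w8.png',im)
A=[]
for v in range(125,200,5):
    u=np.nonzero(abs(P[v,200:360,2]-.137)<.006)[0]+200
    if len(u)>5:A.append(P[v,u].mean(0)[:2])
A=np.array(A);l=cv2.fitLine(A.astype(np.float32),cv2.DIST_HUBER,0,.01,.01).ravel();print('arm angle',np.degrees(np.arctan2(l[1],l[0])),len(A),A[0],A[-1])
E
python3 st.py
```

```text
15.55 [ 0.49558697 -0.16628373  0.13432123] 47.93475309222966 [-0.99028934  0.09408807  9.80766922] [0.05033096 0.2698295  0.29199921]
arm angle 47.97079 15 [ 0.54232722 -0.1144602 ] [ 0.52417465 -0.13456905]
```

Emit:
jog_arm(
  moves=[
    {"offset": [0, 0, 0], "turn": -2},
    {"offset": [0, 0, 0], "turn": -2},
    {"offset": [0, 0, 0], "turn": -1},
    {"offset": [0, 0, 0], "turn": 0},
    {"offset": [0, 0, 0], "turn": 0},
  ],
)

```text
time: 16.02
tool_pos: [0.4957, -0.1663, 0.1343]
tool_rot: [[0.729, 0.684, 0.001], [0.684, -0.729, -0.001], [0.0, 0.001, -1.0]]
wrist_force: [-2.1, -1.4, 10.6]
grip_width: 0.509
grasp_force: 83.6
```

```bash
python3 st.py
```

```text
16.0167 [ 0.49567394 -0.16628836  0.13434367] 43.15846037549512 [-2.09468234 -1.35487984 10.63653692] [-0.17245825  0.36378314  1.67239161]
arm angle 44.182545 15 [ 0.54572898 -0.11765372] [ 0.52624569 -0.13649424]
```

Torque has jumped to 1.67 N m, so the stop is reached. I'll relieve it, release, and rise clear.

Emit:
jog_arm(
  moves=[
    {"offset": [0, 0, 0.5], "turn": 1},
    {"offset": [0, 0, 0], "turn": 0},
    {"offset": [0, 0, 0], "turn": 0},
    {"offset": [0, 0, 0], "turn": 0},
    {"offset": [0, 0, 0], "turn": 0},
  ],
)

```text
time: 16.48
tool_pos: [0.4956, -0.1663, 0.1344]
tool_rot: [[0.72, 0.694, 0.001], [0.694, -0.72, -0.0], [0.001, 0.001, -1.0]]
wrist_force: [0.2, -0.3, 5.9]
grip_width: 0.509
grasp_force: 83.2
```

Emit:
jog_arm(
  moves=[
    {"offset": [0, 0, 0], "turn": 0},
    {"offset": [0, 0, 0], "turn": 0},
    {"offset": [0, 0, 0], "turn": 0},
    {"offset": [0, 0, 0], "turn": 0},
    {"offset": [0, 0, 0], "turn": 0},
  ],
  claw=78,
)

```text
time: 16.9
tool_pos: [0.4949, -0.1665, 0.134]
tool_rot: [[0.721, 0.692, -0.0], [0.692, -0.721, 0.0], [-0.0, -0.0, -1.0]]
wrist_force: [0.6, 0.1, 0.5]
grip_width: 0.911
grasp_force: 0.0
```

Emit:
jog_arm(
  moves=[
    {"offset": [0, 0, 10], "turn": 0},
    {"offset": [0, 0, 30], "turn": 0},
    {"offset": [0, 0, 30], "turn": 0},
    {"offset": [0, 0, 30], "turn": 0},
    {"offset": [0, 0, 20], "turn": 0},
  ],
)

```text
time: 17.32
tool_pos: [0.4954, -0.1667, 0.2575]
tool_rot: [[0.721, 0.693, 0.002], [0.693, -0.721, -0.001], [0.001, 0.002, -1.0]]
wrist_force: [0.1, -0.4, 0.3]
grip_width: 0.914
grasp_force: 0.0
```

Emit:
jog_arm(
  moves=[
    {"offset": [0, 0, 0], "turn": 0},
    {"offset": [0, 0, 0], "turn": 0},
    {"offset": [0, 0, 0], "turn": 0},
    {"offset": [0, 0, 0], "turn": 0},
    {"offset": [0, 0, 0], "turn": 0},
  ],
)

```text
time: 17.73
tool_pos: [0.4946, -0.1663, 0.2532]
tool_rot: [[0.721, 0.693, -0.002], [0.693, -0.721, 0.0], [-0.001, -0.002, -1.0]]
wrist_force: [0.5, -0.6, -0.1]
grip_width: 0.914
grasp_force: 0.0
```

```bash
python3 look.py w9
python3 - <<'E'
from h import *
z=np.load('w9.npz');k=(*z['k'],z['R'],z['t']);im=cv2.imread('pics/w9.png');P=cloud('',z['D'],k)
d=np.hypot(P[...,0]-.4954,P[...,1]+.1663)
m=(d<.019)&(P[...,2]>.13)&(P[...,2]<.18);print('hub top z',np.median(P[m][:,2]),m.sum())
m=(d>.03)&(d<.072)&(abs(P[...,2]-.137)<.01);a=P[m]-[.4954,-.1663,0];print('arm',m.sum(),np.median(P[m][:,2]),np.degrees(np.median(np.arctan2(a[:,1],a[:,0]))))
E
```

```text
17.7333 [ 0.49459969 -0.16633887  0.25316154] 43.87331193605262 [ 0.21  0.36  0.01  2.06 -0.01  0.72 -0.58] 0.0033951818014868736 [ 0.49096375 -0.56509826 -0.05675481]
hub top z 0.15133249938738885 1782
arm 973 0.1364742323441989 48.065769420711
```

View pics/w9.png

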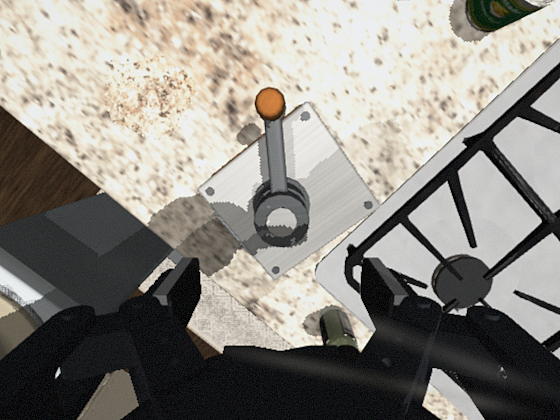

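The crank sits home, upright and released. Its hub top is at (281,224) and the knob at (270,103). The stop was felt, and the bystanders were not touched.

```bash
python3 -c "
from bench import bot
print(bot.hand_in())"
```

```text
the job is handed in; nothing more can be done
None
```

The crank is fully home on the dispenser's shaft, wound clockwise until torque jumped at the stop, and let go. I handed the job in at about 18 s of the 64 s; it returned no verdict.

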